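Unstack bisque pots onto their drip saucers

TASK

The planters came out of the bisque kiln nested one in another: take the stacks apart and stand each of the four pots upright, flat on the floor of its own drip saucer, the one of the same shape (round or square) made to its size. Bisque ware chips easily, so set every pot down gently without dropping it or knocking one over, and leave the star cutter and the brush jar where they are.

Things in the scene. Friction and masses are not known exactly. Their poses are not given: they have to be found in the camera images.
- wide_round_center (a point): bare bisque-fired clay, buff; a wide low round planter pot 64 mm in diameter, 55 inside, open at the top, 46 high, wall 4.5, floor 6 thick. It stands on a 12 mm thick wooden ware board (board top at height 12 mm). At the start a slender pot stands loosely inside it, on its floor. The point is the pot's centre, half-way up (23 mm above its underside); z is up along the pot's axis.
- wide_square_center (a point): bare bisque-fired clay, buff; a wide low square planter pot 62 x 62 mm, 53 inside, open at the top, 46 high, wall 4.5, floor 6 thick. It stands on a 12 mm thick wooden ware board (board top at height 12 mm). At the start a slender pot stands loosely inside it, on its floor. The point is the pot's centre, half-way up (23 mm above its underside); z is up along the pot's axis, x and y are square to its flat sides.
- slender_round_center (a point): bare bisque-fired clay, buff; a slender round pot 42 mm in diameter, open at the top, 90 high, wall 4, floor 6 thick. At the start it stands loosely, upright, on the inner floor of one of the two wide pots (either one), so that its top 50 mm show above the wide pot's rim: only these can be gripped there. The point is the pot's centre, half-way up (45 mm above its underside); z is up along the pot's axis.
- slender_square_center (a point): bare bisque-fired clay, buff; a slender square pot 36 x 36 mm, open at the top, 90 high, wall 4, floor 6 thick. At the start it stands loosely, upright, on the inner floor of one of the two wide pots (either one), so that its top 50 mm show above the wide pot's rim: only these can be gripped there. The point is the pot's centre, half-way up (45 mm above its underside); z is up along the pot's axis, x and y are square to its flat sides.
- saucer_wide_round: bare bisque-fired clay, buff; a shallow drip saucer, loose on the other 12 mm thick ware board: round, 90 mm outside, 80 inside, floor 4 thick, rim 12 high over all (8 above its floor), rim wall 5 thick. The origin is the centre of its underside, z up. It belongs to the wide round pot, which stands inside its rim with about 8 mm to spare all round.
- saucer_wide_square: bare bisque-fired clay, buff; a shallow drip saucer, loose on the other 12 mm thick ware board: square, 87 mm outside, 77 inside, floor 4 thick, rim 12 high over all (8 above its floor), rim wall 5 thick. The origin is the centre of its underside, z up, x and y square to its sides. It belongs to the wide square pot, which stands inside its rim with about 7 mm to spare all round. The pot must be turned square to it to go in.
- saucer_slender_round: bare bisque-fired clay, buff; a shallow drip saucer, loose on the other 12 mm thick ware board: round, 68 mm outside, 58 inside, floor 4 thick, rim 12 high over all (8 above its floor), rim wall 5 thick. The origin is the centre of its underside, z up. It belongs to the slender round pot, which stands inside its rim with about 8 mm to spare all round.
- saucer_slender_square: bare bisque-fired clay, buff; a shallow drip saucer, loose on the other 12 mm thick ware board: square, 62 mm outside, 52 inside, floor 4 thick, rim 12 high over all (8 above its floor), rim wall 5 thick. The origin is the centre of its underside, z up, x and y square to its sides. It belongs to the slender square pot, which stands inside its rim with about 8 mm to spare all round.
- star_cutter: a steel six-pointed star cutter, 72 mm across, 22 high, lying on the ware board beside the stacked pots. Origin: centre of its underside. To be left alone.
- brush_jar: a dark glazed jar 82 mm in diameter and 90 high with brushes standing in it to 180 mm, on the table beside the right-hand board. Origin: centre of its underside. To be left alone.
Mind the look-alikes: they are no part of the job. What is shaped like the saucer_slender_round but blue, brown or yellow is not meant.

How it is judged:
By the outcome, as a careful person would: the job done as asked, in the order asked, and still so for the second after the job is handed in, with the robot touching nothing.
It also fails if it takes over 120 s, if anything falls off the work surface, if the arm or the gripper's body presses on something with over 40 N, if the wrist force passes 120 N, or if a joint passes its speed limit or range.

ROBOT

A 7-joint arm with a two-finger parallel gripper is mounted at the origin on the work surface. World frame = base frame: x ahead of the robot, y to its left, z up, the work surface at z = 0. Lengths are in m, angles in rad, forces in N, time in s.
With the tool pointing down it reaches from about 0.425 to 0.925 m from the base axis. Payload 6.8 kg.
Tool frame: the origin (TCP) lies midway between the tips of the shut fingers; the grasp point (between the pads) lies 19 mm behind it (tcp_to_grasp is the distance from the TCP to the grasp point, in m); z points along the fingers, y is the line along which they close (so a half turn about z gives the same grasp; the last joint's range is limited). The gripper opens to 85 mm and grips with 20 to 120 N. Pads are 22 mm wide; open, the fingers measure 114 mm over their backs; the gripper's body (76 mm by 85 mm) begins 54 mm behind the grasp point. The pads swing forward as they close: fully open they stand 13 mm farther back than shut.
Start: joints at [1.023, 0.477, 0.022, 1.555, -0.011, 1.109, -0.083], TCP at [0.287, -0.611, 0.231] pointing down, gripper open.
Joint ranges: [-2.96, 2.96], [-0.34, 2.1], [-1.41, 1.46], [0.24, 2.44], [-1.37, 4.51], [0.17, 1.92], [-2.96, 2.96]. Speed limits (rad/s): [2.39, 2.39, 3.14, 3.14, 3.14, 3.14, 3.14].

INTERFACE

Orientations are given as a rotation vector (axis times angle).
In Python, from station import * gives the robot as it stands. The module is installed in compiled form; this text tells all that it offers.
- The arm moves only by the tool move_arm, never from a script. Its argument "plan" is a list of rows, each a list of 3 entries, a list of its own where there are three numbers: the finger opening in m, from 0 to 0.0854, then the shift along the world's x, y, z in m, then the turn, a rotation vector about the world's x, y, z in degrees. In form: [[grip, [tx, ty, tz], [wx, wy, wz]], ...]. A call has 1 to 20 rows; each row is the pose to reach, as a shift and turn from the pose commanded when the call began; what a row does not reach only later rows make up. A row lasts 1/8 s, in which the tool goes at most 62.5 mm and 10.7 degrees, less where a joint would pass 70% of its speed; a pose out of reach is approached as far as the arm can. A call with a gripper value outside its range is refused whole. The fingers move at their own pace and stop on an object; "force" is the grip in N (left out, the last holds). Time passes only in rows, so rows that repeat a pose let the fingers close. It gives the time, the measured TCP pose, the force, the opening and the grip force at its end, in the units of the state.
- read_state(): the state, without advancing time (a new reading comes with each control period).
- camera(name): name is "scene" or "top" or "wrist"; returns a dict with "image" (480x640x3 uint8, red, green, blue), "fovy" (degrees; the focal length in pixels is half the picture's height over the tangent of half this angle, whatever the lens; pixels are square), "cx", "cy" (the principal point, pixels), "R" (3x3) and "t" (3): a world point X has camera coordinates R X + t; the wrist camera has in their place "hand_eye" (4x4, takes a point from camera to tool coordinates, whose origin is the TCP and whose axes are the flange's). Camera axes: x right, y down, z forward; pixel columns grow to the right and rows downward; lengths in m; the calibration is good to about 2 mm. A picture is of the moment at which its call begins: read the wrist's pose just before it. There is no depth.
- job_done(): hands the job in; it is judged then, once.
The state is a dict: "clock": time; "qpos": joint angles; "dq": joint speeds; "tau": joint torques, N m; "tcp_pos": TCP position; "eef_rot": TCP orientation; "contact_force": force on the tool from outside, world axes, zero at the start; "ft_torque": the same for the moment, N m; "opening": finger opening in m; "grip_force": force on a finger pad.
Only numpy, scipy, OpenCV 4.12 (cv2) and the standard library are available. Lean on these libraries where they do the work, as an engineer would, in place of code of your own. Each camera call takes 0.05 s, during which the arm holds its last target. There are 200 camera calls.

## Working session

There is one attempt and no reset: what is moved stays moved. The work goes in short steps, Python scripts to look and compute and a tool call to move; the robot and the scene stay as the last step left them, time stands still between calls to the robot, and variables do not carry over. Pictures are saved under pics/ and viewed, at most 14 in all, crops included, and the job is handed in when it is done.

Besides the shell and the picture viewer there is one more tool, called after ">>>" by a JSON object that holds its "op" and its "data", one argument or row to a line. move_arm: Moves the arm, as the interface text tells. Its arguments: {"type":"object","properties":{"plan":{"type":"array"},"force":{"type":"number"}},"required":["plan"]}

```bash
mkdir -p pics; python3 - <<'E'
from station import *
import cv2
for n in ("top","scene"):
    c=camera(n); cv2.imwrite(f"pics/{n}0.png",c["image"][:,:,::-1]); print(n,c["fovy"],c["cx"],c["cy"],c["R"],c["t"], [k for k in c])
print(read_state())
E
```

```text
top 53.387808873014954 320.12923852589887 253.68169211812167 [[-0.002169   -0.99992275 -0.01223917]
 [-0.99834056  0.00286955 -0.05751428]
 [ 0.05754496  0.01209411 -0.99826966]] [-0.08076562  0.602689    0.99665759] ['image', 'fovy', 'cx', 'cy', 'R', 't']
scene 43.463272086621416 326.1909034168333 240.40820376544508 [[-0.82131234  0.57047638 -0.00165374]
 [ 0.45423857  0.65220602 -0.60687283]
 [-0.34512804 -0.49918334 -0.79479723]] [ 0.53486494 -0.17530986  1.53963092] ['image', 'fovy', 'cx', 'cy', 'R', 't']
{'clock': 0.1, 'qpos': array([ 1.02286699,  0.47773442,  0.0223197 ,  1.55631341, -0.01149963,
        1.10928069, -0.08306155]), 'dq': array([-2.73861656e-04, -1.70612691e-03,  1.53857930e-05, -1.20728451e-03,
        9.79026638e-04,  2.67621289e-04,  1.29118499e-03]), 'tau': array([ 3.98160701e-03, -5.97762680e+01,  1.61330000e+00, -2.81956261e+01,
        1.27834693e-02,  5.00359369e-03, -4.02187493e-05]), 'tcp_pos': array([ 0.28719282, -0.61029304,  0.23042763]), 'eef_rot': array([-3.06439793e+00, -6.85112127e-01,  7.12807527e-04]), 'contact_force': array([1.83310614, 0.41070671, 0.64665272]), 'ft_torque': array([0.00916185, 0.02025914, 0.01796828]), 'grip_force': 0.0, 'opening': 0.0856491395875487}
```

View pics/top0.png

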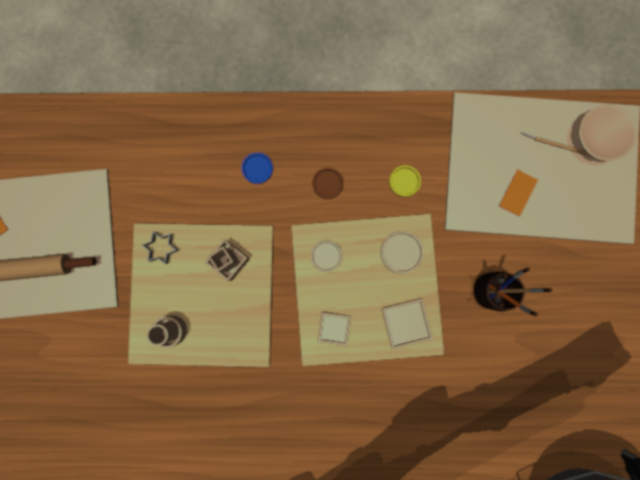

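View pics/scene0.png

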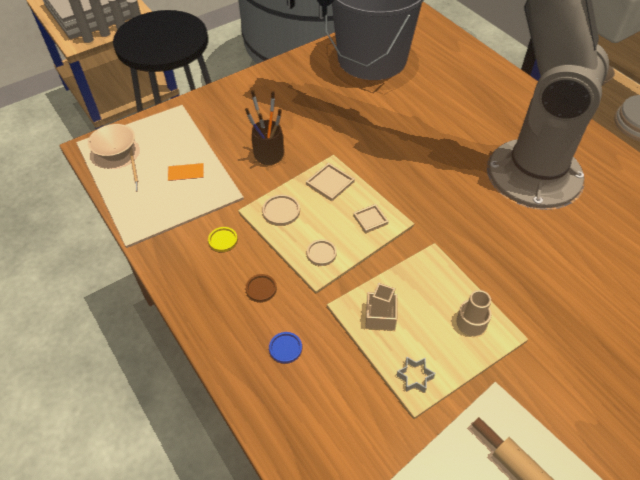

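The top view shows the square stack at (228,258), the round stack at (168,330) and the star cutter at (161,247). On the right board are the saucers: small round (326,256), large round (401,252), small square (334,328) and large square (406,322). The possible mix-ups are the blue (257,168), brown (328,183) and yellow (405,180) saucers, which are off the board and coloured. I choose the buff ones on the board. The brush jar is at (498,290).

```bash
cat > h.py <<'E'
from station import *
import numpy as np, cv2
from scipy.spatial.transform import Rotation as Ro
def wcam():
    s=read_state(); c=camera("wrist")
    T=np.eye(4); T[:3,:3]=Ro.from_rotvec(s["eef_rot"]).as_matrix(); T[:3,3]=s["tcp_pos"]
    M=np.linalg.inv(T@np.array(c["hand_eye"])); c["R"]=M[:3,:3]; c["t"]=M[:3,3]; return c,s
def ray(c,u,v,z):
    f=240/np.tan(np.radians(c["fovy"]/2)); R=np.array(c["R"]); t=np.array(c["t"])
    d=R.T@np.array([(u-c["cx"])/f,(v-c["cy"])/f,1]); o=-R.T@t
    return o+d*(z-o[2])/d[2]
def proj(c,X):
    f=240/np.tan(np.radians(c["fovy"]/2)); p=np.array(c["R"])@np.array(X)+np.array(c["t"])
    return f*p[0]/p[2]+c["cx"], f*p[1]/p[2]+c["cy"]
E
python3 - <<'E'
from h import *
c=camera("top")
for n,u,v,z in [("slR?",159,333,.108),("slS?",222,259,.108),("wR",172,329,.058),("wS",231,260,.058),("sSR",326,256,.024),("sWR",401,252,.024),("sSS",334,328,.024),("sWS",406,322,.024),("star",161,247,.03),("jar",498,292,.09)]:
    p=ray(c,u,v,z); print(n,p.round(3),np.hypot(*p[:2]).round(3))
w,s=wcam(); print(w["hand_eye"],w["fovy"],w["cx"],w["cy"]); print(Ro.from_rotvec(s["eef_rot"]).as_matrix().round(3))
im=c["image"][:,:,::-1]
cv2.imwrite("pics/st.png",cv2.resize(im[205:375,120:450],None,fx=2.4,fy=2.4,interpolation=cv2.INTER_CUBIC))
E
```

```text
slR? [0.445 0.227 0.108] 0.5
slS? [0.587 0.107 0.108] 0.597
wR [0.448 0.218 0.058] 0.498
wS [0.588 0.099 0.058] 0.596
sSR [ 0.597 -0.095  0.024] 0.605
sWR [ 0.605 -0.253  0.024] 0.656
sSS [ 0.446 -0.111  0.024] 0.46
sWS [ 0.459 -0.261  0.024] 0.528
star [0.617 0.253 0.03 ] 0.667
jar [ 0.522 -0.43   0.09 ] 0.677
[[-4.07070892e-04 -9.46657968e-01 -3.22239859e-01  8.31094334e-02]
 [ 9.99999070e-01 -8.04808764e-04  1.10106837e-03  7.52043449e-04]
 [-1.30167661e-03 -3.22239111e-01  9.46657415e-01 -1.41844508e-01]
 [ 0.00000000e+00  0.00000000e+00  0.00000000e+00  1.00000000e+00]] 59.76333778440334 314.00864103919434 240.27069819410607
[[ 0.905  0.426 -0.001]
 [ 0.426 -0.905  0.001]
 [-0.    -0.001 -1.   ]]
```

View pics/st.png

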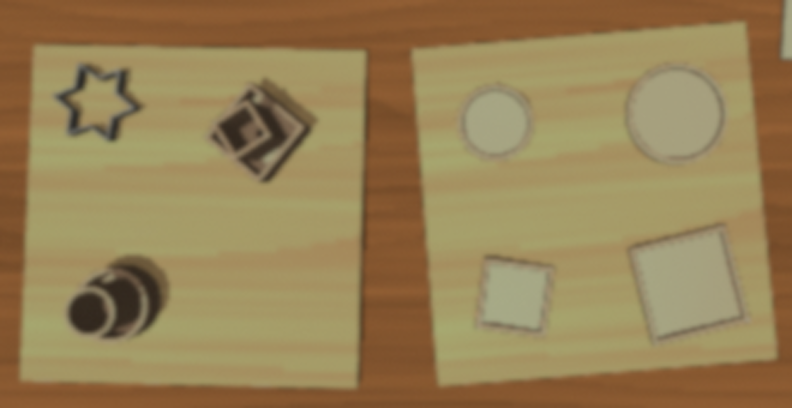

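The crop confirms the four buff saucers on the right board and the two nested stacks on the left. Next I look from near with the wrist camera.

>>> {"op": "move_arm", "data": {
  "plan": [
    [0.085, [0, 0, 0.06], [0, 0, 0]],
    [0.085, [0, 0, 0.06], [0, 0, 0]],
    [0.085, [0.06, 0.1, 0.06], [0, 0, -5]],
    [0.085, [0.12, 0.19, 0.06], [0, 0, -10]],
    [0.085, [0.18, 0.28, 0.06], [0, 0, -16]],
    [0.085, [0.23, 0.36, 0.04], [0, 0, -21]],
    [0.085, [0.273, 0.43, 0.01], [0, 0, -25.2]],
    [0.085, [0.273, 0.43, 0.01], [0, 0, -25.2]],
    [0.085, [0.273, 0.43, 0.01], [0, 0, -25.2]],
    [0.085, [0.273, 0.43, 0.01], [0, 0, -25.2]],
    [0.085, [0.273, 0.43, 0.01], [0, 0, -25.2]]
  ]
}}

```text
clock: 1.58
tcp_pos: [0.562, -0.175, 0.24]
eef_rot: [-3.139, -0.012, 0.001]
contact_force: [-1.1, -0.2, 0.7]
opening: 0.0851
grip_force: 0.0
```

```bash
python3 - <<'E'
from h import *
import pickle
c,s=wcam(); print(s["tcp_pos"],s["eef_rot"],s["clock"])
pickle.dump(c,open("sauc.pkl","wb"))
cv2.imwrite("pics/sauc.png",c["image"][:,:,::-1])
E
```

```text
[ 0.56201733 -0.17498579  0.24000653] [-3.13885439e+00 -1.21986189e-02  1.29674056e-03] 1.575
```

View pics/sauc.png

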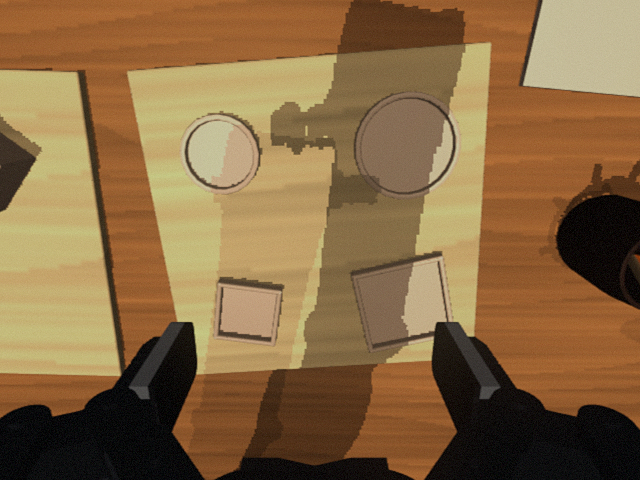

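The view shows the slender round saucer at (220,153), the wide round one at (407,145), the slender square at (248,312) and the wide square at (403,302). I fit each one and check with an overlay.

```bash
cat >> h.py <<'E'
def outline(kind,x,y,yaw,size,z):
    if kind=="r":
        a=np.linspace(0,2*np.pi,60); P=np.c_[np.cos(a),np.sin(a)]*size/2
    else:
        P=np.array([[1,1],[-1,1],[-1,-1],[1,-1],[1,1]])*size/2; a=np.radians(yaw)
        P=P@np.array([[np.cos(a),np.sin(a)],[-np.sin(a),np.cos(a)]])
    return np.c_[P+[x,y],np.full(len(P),z)]
def overlay(c,items,box,s,fn):
    u0,v0,u1,v1=box
    im=cv2.resize(c["image"][v0:v1,u0:u1,::-1],None,fx=s,fy=s,interpolation=cv2.INTER_CUBIC)
    for it,col in items:
        q=np.array([proj(c,X) for X in outline(*it)]); q=((q+.5-[u0,v0])*s).astype(np.int32)
        cv2.polylines(im,[q],False,col,1)
    cv2.imwrite(fn,im)
E
python3 - <<'E'
from h import *
import pickle
c=pickle.load(open("sauc.pkl","rb"))
P=lambda u,v:ray(c,u,v,.024)[:2]
R=[P(220.5,153.5),P(407,144.5)]
def sq(pts):
    (ctr,wh,ang)=cv2.minAreaRect(np.array([P(*p) for p in pts],np.float32)*1000); return np.array(ctr)/1000,np.array(wh),ang
A=sq([(217,279),(283,284),(278,346),(214,340)])
# wide square: three good corners; 4th completed
q=[P(351,272),P(442,253),P(372,351)]
B=sq([(351,272),(442,253),(372,351)]); m=(q[1]+q[2])/2; d=q[1]-q[0]; e=q[2]-q[0]
angB=np.degrees(np.arctan2(d[1],d[0]))%90; angB2=np.degrees(np.arctan2(e[1],e[0]))%90
print(R,A,m,angB,angB2,np.linalg.norm(d),np.linalg.norm(e))
aA=A[2]%90
g=(0,255,0)
it=[(("r",*R[0],0,.068,.024),g),(("r",*R[0],0,.058,.024),g),(("r",*R[1],0,.09,.024),g),(("r",*R[1],0,.08,.024),g),
(("s",*A[0],aA,.062,.024),g),(("s",*A[0],aA,.052,.024),g),(("s",*m,(angB+angB2)/2,.087,.024),g),(("s",*m,(angB+angB2)/2,.077,.024),g)]
overlay(c,it,(170,80,470,365),2.1*1.2*.83,"pics/ov1.png")
E
```

```text
[array([ 0.600528  , -0.09609013]), array([ 0.60916661, -0.25311235])] (array([ 0.44952405, -0.1127617 ]), array([63.25645447, 67.59955597]), 84.2770767211914) [ 0.46003263 -0.26351122] 13.300219112022134 15.727868302857246 0.08475190493035306 0.08832652968132255
```

View pics/ov1.png

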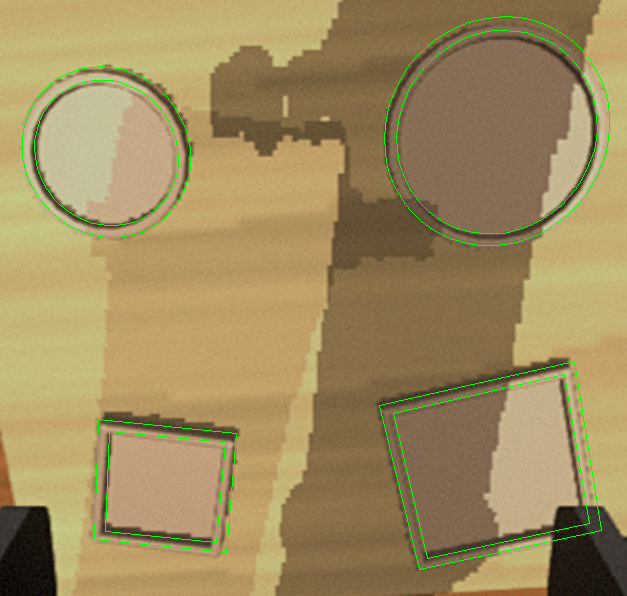

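The overlay fits to about 1–2 mm, with the slender round saucer needing y ≈ −0.097. Now the stacks.

>>> {"op": "move_arm", "data": {
  "plan": [
    [0.085, [-0.01, 0.05, 0.06], [0, 0, 0]],
    [0.085, [-0.01, 0.1, 0.06], [0, 0, 0]],
    [0.085, [-0.02, 0.16, 0.06], [0, 0, 0]],
    [0.085, [-0.02, 0.22, 0.06], [0, 0, 0]],
    [0.085, [-0.03, 0.28, 0.06], [0, 0, 0]],
    [0.085, [-0.03, 0.335, 0.06], [0, 0, 0]],
    [0.085, [-0.03, 0.335, 0.06], [0, 0, 0]],
    [0.085, [-0.03, 0.335, 0.06], [0, 0, 0]],
    [0.085, [-0.03, 0.335, 0.06], [0, 0, 0]]
  ]
}}

```text
clock: 2.75
tcp_pos: [0.5309, 0.1517, 0.3012]
eef_rot: [3.141, -0.006, -0.0]
contact_force: [-0.5, -0.2, 0.0]
opening: 0.085
grip_force: 0.0
```

```bash
python3 - <<'E'
from h import *
import pickle
c,s=wcam(); print(s["tcp_pos"],s["eef_rot"],s["clock"])
pickle.dump(c,open("stk.pkl","wb"))
cv2.imwrite("pics/stk.png",cv2.resize(c["image"][80:380,130:530,::-1],None,fx=2,fy=2,interpolation=cv2.INTER_CUBIC))
E
```

```text
[0.53086426 0.15165222 0.30118399] [ 3.14056299e+00 -5.93775706e-03 -6.15927689e-05] 2.75
```

View pics/stk.png

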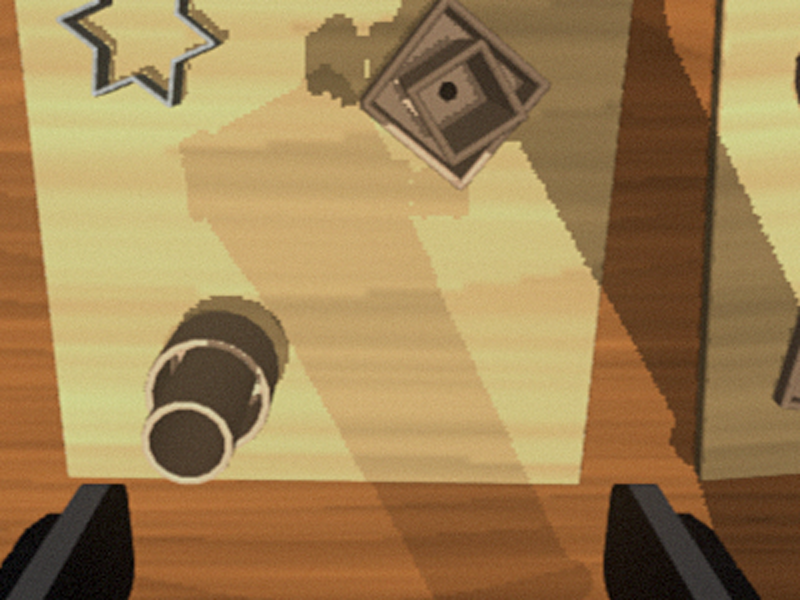

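```bash
python3 - <<'E'
from h import *
import pickle
c=pickle.load(open("stk.pkl","rb"))
P=lambda u,v,z:ray(c,130+u/2-.25,80+v/2-.25,z)[:2]
sr=P(187.5,442,.108); wr=P(208,400,.058)
def sq(pts,z):
    q=np.array([P(*p,z) for p in pts]); m=q.mean(0); e=np.roll(q,-1,0)-q
    a=np.degrees(np.arctan2(e[:,1],e[:,0]))%90; return m,a,np.linalg.norm(e,axis=1)*1000
S=sq([(482,41),(525,113),(455,164),(406,95)],.108); W=sq([(449,0),(549,85),(461,188),(362,105)],.058)
print(sr,wr);print(S);print(W)
g=(0,255,0);b=(255,0,0)
overlay(c,[(("r",*sr,0,.042,.108),g),(("r",*wr,0,.064,.058),b),(("s",*S[0],np.median(S[1]),.036,.108),g),(("s",*W[0],np.median(W[1]),.062,.058),b)],(180,70,430,340),2.2,"pics/ov2.png")
E
```

```text
[0.44395268 0.23142497] [0.44192161 0.23142084]
(array([0.58950367, 0.11189211]), array([33.73107678, 36.28625736, 36.58002016, 34.5176638 ]), array([32.15957839, 33.21939987, 33.20330149, 34.8399568 ]))
(array([0.58920701, 0.11144201]), array([51.99404013, 50.49278239, 50.5532632 , 49.19403565]), array([57.60385704, 59.21235906, 58.89373276, 57.7802128 ]))
```

View pics/ov2.png

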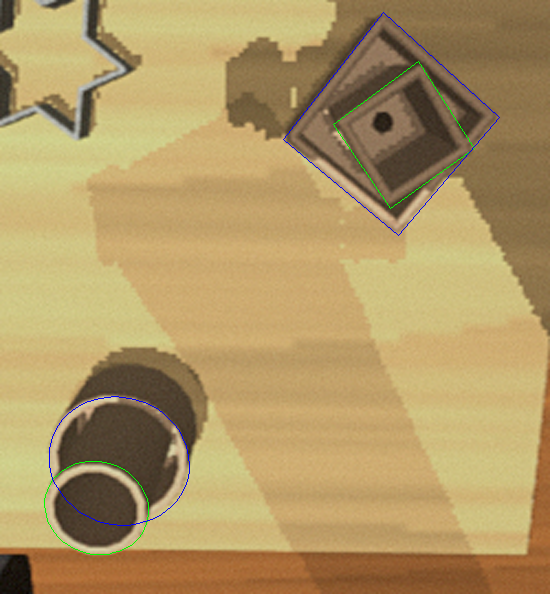

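The round stack is at about (0.443, 0.231). The square stack is at (0.589, 0.112), with the slender pot's faces at 35° and the wide one's at 50.5°. I go above the square stack, turned to its faces, and look closer.

>>> {"op": "move_arm", "data": {
  "plan": [
    [0.085, [0.03, -0.02, -0.04], [0, 0, 10]],
    [0.085, [0.058, -0.04, -0.08], [0, 0, 20]],
    [0.085, [0.058, -0.04, -0.1], [0, 0, 30]],
    [0.085, [0.058, -0.04, -0.1], [0, 0, 35]],
    [0.085, [0.058, -0.04, -0.1], [0, 0, 35]],
    [0.085, [0.058, -0.04, -0.1], [0, 0, 35]],
    [0.085, [0.058, -0.04, -0.1], [0, 0, 35]]
  ]
}}

```text
clock: 3.68
tcp_pos: [0.5886, 0.1141, 0.2018]
eef_rot: [2.997, 0.943, 0.001]
contact_force: [0.2, -0.7, -0.5]
opening: 0.085
grip_force: 0.0
```

```bash
python3 - <<'E'
from h import *
import pickle
c,s=wcam(); print(s["tcp_pos"],s["eef_rot"],s["clock"],s["opening"])
pickle.dump(c,open("sq.pkl","wb"))
g=(0,255,0);b=(255,0,0)
overlay(c,[(("s",.5895,.112,35,.036,.108),g),(("s",.5892,.1115,50.5,.062,.058),b)],(120,80,520,380),2,"pics/ov3.png")
E
```

```text
[0.58861191 0.11406771 0.20178986] [2.99652826e+00 9.42604865e-01 1.34721278e-03] 3.675 0.0850277296519484
```

View pics/ov3.png

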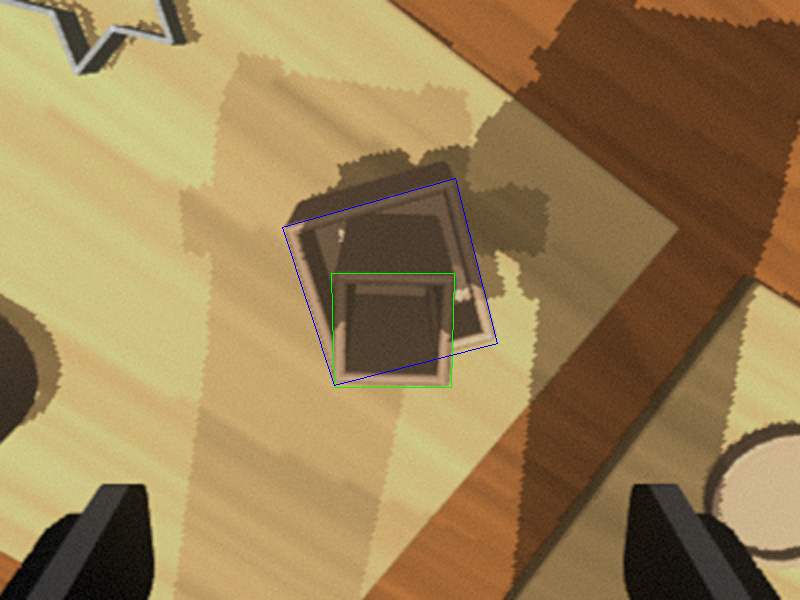

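The fit holds to within 1 mm. I descend and grip the slender square pot.

>>> {"op": "move_arm", "data": {
  "plan": [
    [0.085, [0.0015, -0.002, -0.03], [0, 0, 0]],
    [0.085, [0.0015, -0.002, -0.06], [0, 0, 0]],
    [0.085, [0.0015, -0.002, -0.09], [0, 0, 0]],
    [0.085, [0.0015, -0.002, -0.115], [0, 0, 0]],
    [0.085, [0.0015, -0.002, -0.135], [0, 0, 0]],
    [0.085, [0.0015, -0.002, -0.135], [0, 0, 0]],
    [0.05, [0.0015, -0.002, -0.135], [0, 0, 0]],
    [0.045, [0.0015, -0.002, -0.135], [0, 0, 0]],
    [0.04, [0.0015, -0.002, -0.135], [0, 0, 0]],
    [0.037, [0.0015, -0.002, -0.135], [0, 0, 0]],
    [0.033, [0.0015, -0.002, -0.135], [0, 0, 0]],
    [0.03, [0.0015, -0.002, -0.135], [0, 0, 0]],
    [0.025, [0.0015, -0.002, -0.135], [0, 0, 0]],
    [0.025, [0.0015, -0.002, -0.135], [0, 0, 0]],
    [0.025, [0.0015, -0.002, -0.135], [0, 0, 0]]
  ],
  "force": 30
}}

```text
clock: 5.6
tcp_pos: [0.5901, 0.1126, 0.0668]
eef_rot: [-2.996, -0.945, -0.001]
contact_force: [-1.9, -0.1, 5.7]
opening: 0.0359
grip_force: 29.7
```

>>> {"op": "move_arm", "data": {
  "plan": [
    [0.025, [0, 0, 0.008], [0, 0, 0]],
    [0.025, [0, 0, 0.025], [0, 0, 0]],
    [0.025, [0, 0, 0.045], [0, 0, 0]],
    [0.025, [0, 0, 0.07], [0, 0, 0]],
    [0.025, [0, 0, 0.09], [0, 0, 0]],
    [0.025, [-0.01, -0.015, 0.09], [0, 0, -4]],
    [0.025, [-0.03, -0.045, 0.09], [0, 0, -9]],
    [0.025, [-0.05, -0.08, 0.09], [0, 0, -15]],
    [0.025, [-0.07, -0.115, 0.09], [0, 0, -21]],
    [0.025, [-0.095, -0.15, 0.09], [0, 0, -28]],
    [0.025, [-0.115, -0.185, 0.085], [0, 0, -34]],
    [0.025, [-0.13, -0.21, 0.075], [0, 0, -38]],
    [0.025, [-0.139, -0.222, 0.06], [0, 0, -40.7]],
    [0.025, [-0.1415, -0.225, 0.05], [0, 0, -40.7]],
    [0.025, [-0.1415, -0.225, 0.05], [0, 0, -40.7]],
    [0.025, [-0.1415, -0.225, 0.05], [0, 0, -40.7]],
    [0.025, [-0.1415, -0.225, 0.05], [0, 0, -40.7]]
  ]
}}

```text
clock: 7.72
tcp_pos: [0.4492, -0.1122, 0.1167]
eef_rot: [-3.138, 0.154, -0.002]
contact_force: [0.0, 0.4, -0.8]
opening: 0.0359
grip_force: 29.9
```

```bash
python3 - <<'E'
from h import *
c,s=wcam(); print(s["tcp_pos"],s["eef_rot"],s["clock"],s["opening"],s["contact_force"])
x,y,z=s["tcp_pos"]; g=(0,255,0);b=(255,0,0)
overlay(c,[(("s",x,y,-5.7,.036,z+.042),g),(("s",.449,-.113,-5.7,.062,.024),b),(("s",.449,-.113,-5.7,.052,.024),b)],(120,180,520,480),2,"pics/ov4.png")
E
```

```text
[ 0.4492167  -0.11218325  0.11673686] [-3.13767667e+00  1.54016574e-01 -1.71186751e-03] 7.725 0.03591885624984251 [ 0.04431526  0.43139843 -0.78857961]
```

View pics/ov4.png

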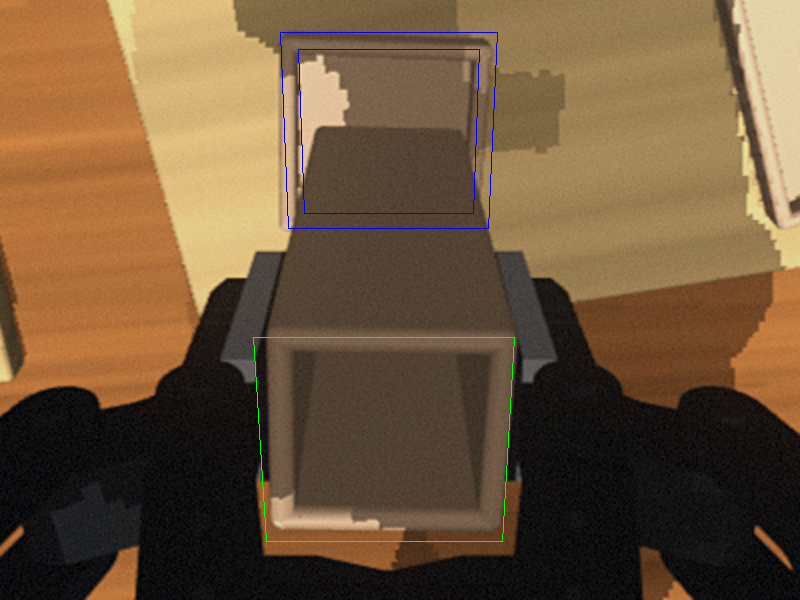

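The pot hangs upright, square to the saucer and centred over it within about 2 mm. I lower it.

>>> {"op": "move_arm", "data": {
  "plan": [
    [0.025, [0, 0, -0.015], [0, 0, 0]],
    [0.025, [0, 0, -0.03], [0, 0, 0]],
    [0.025, [0, 0, -0.042], [0, 0, 0]],
    [0.025, [0, 0, -0.047], [0, 0, 0]],
    [0.025, [0, 0, -0.05], [0, 0, 0]],
    [0.025, [0, 0, -0.051], [0, 0, 0]],
    [0.025, [0, 0, -0.0515], [0, 0, 0]],
    [0.025, [0, 0, -0.0515], [0, 0, 0]]
  ]
}}

```text
clock: 8.78
tcp_pos: [0.4486, -0.1128, 0.0651]
eef_rot: [3.138, -0.156, 0.001]
contact_force: [-1.0, 0.1, -1.0]
opening: 0.0351
grip_force: 30.0
```

>>> {"op": "move_arm", "data": {
  "plan": [
    [0.025, [0, 0, -0.0005], [0, 0, 0]],
    [0.025, [0, 0, -0.001], [0, 0, 0]],
    [0.025, [0, 0, -0.001], [0, 0, 0]]
  ]
}}

```text
clock: 9.15
tcp_pos: [0.4488, -0.1128, 0.0647]
eef_rot: [3.137, -0.156, 0.001]
contact_force: [-3.3, 0.7, 10.0]
opening: 0.036
grip_force: 31.0
```

>>> {"op": "move_arm", "data": {
  "plan": [
    [0.038, [0, 0, 0], [0, 0, 0]],
    [0.045, [0, 0, 0], [0, 0, 0]],
    [0.06, [0, 0, 0], [0, 0, 0]],
    [0.085, [0, 0, 0], [0, 0, 0]],
    [0.085, [0, 0, 0], [0, 0, 0]],
    [0.085, [0, 0, 0.02], [0, 0, 0]],
    [0.085, [0, 0, 0.05], [0, 0, 0]],
    [0.085, [0, 0, 0.09], [0, 0, 0]],
    [0.085, [0, 0, 0.135], [0, 0, 0]],
    [0.085, [0, 0.05, 0.135], [0, 0, 0]],
    [0.085, [0, 0.11, 0.135], [0, 0, 0]],
    [0.085, [0, 0.17, 0.135], [0, 0, 0]],
    [0.085, [-0.005, 0.23, 0.135], [0, 0, 0]],
    [0.085, [-0.006, 0.29, 0.135], [0, 0, 0]],
    [0.085, [-0.006, 0.344, 0.135], [0, 0, 0]],
    [0.085, [-0.006, 0.344, 0.135], [0, 0, 0]],
    [0.085, [-0.006, 0.344, 0.135], [0, 0, 0]],
    [0.085, [-0.006, 0.344, 0.135], [0, 0, 0]],
    [0.085, [-0.006, 0.344, 0.135], [0, 0, 0]]
  ]
}}

```text
clock: 11.52
tcp_pos: [0.4427, 0.2298, 0.1988]
eef_rot: [3.137, -0.16, 0.0]
contact_force: [-0.4, 0.4, -0.2]
opening: 0.0848
grip_force: 0.0
```

```bash
python3 - <<'E'
from h import *
c,s=wcam(); print(s["tcp_pos"],s["eef_rot"],s["clock"],s["opening"])
g=(0,255,0);b=(255,0,0)
overlay(c,[(("r",.444,.2315,0,.042,.108),g),(("r",.443,.231,0,.064,.058),b)],(120,80,520,380),2,"pics/ov5.png")
cv2.imwrite("pics/x.png",camera("scene")["image"][:,:,::-1])
E
```

```text
[0.44269835 0.22984292 0.19879839] [ 3.13694413e+00 -1.59751900e-01  1.90860333e-04] 11.525 0.08478094649501702
```

View pics/ov5.png

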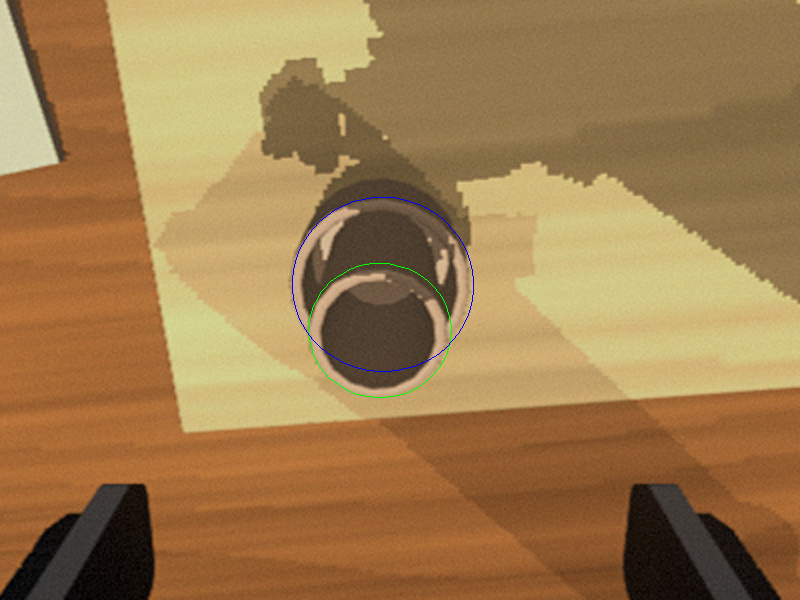

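The round stack matches the model within about 1 mm, so I grip the slender round pot.

>>> {"op": "move_arm", "data": {
  "plan": [
    [0.085, [0.001, 0.001, -0.03], [0, 0, 0]],
    [0.085, [0.001, 0.001, -0.06], [0, 0, 0]],
    [0.085, [0.001, 0.001, -0.09], [0, 0, 0]],
    [0.085, [0.001, 0.001, -0.115], [0, 0, 0]],
    [0.085, [0.001, 0.001, -0.133], [0, 0, 0]],
    [0.085, [0.001, 0.001, -0.133], [0, 0, 0]],
    [0.055, [0.001, 0.001, -0.133], [0, 0, 0]],
    [0.05, [0.001, 0.001, -0.133], [0, 0, 0]],
    [0.046, [0.001, 0.001, -0.133], [0, 0, 0]],
    [0.043, [0.001, 0.001, -0.133], [0, 0, 0]],
    [0.04, [0.001, 0.001, -0.133], [0, 0, 0]],
    [0.035, [0.001, 0.001, -0.133], [0, 0, 0]],
    [0.03, [0.001, 0.001, -0.133], [0, 0, 0]],
    [0.03, [0.001, 0.001, -0.133], [0, 0, 0]],
    [0.03, [0.001, 0.001, -0.133], [0, 0, 0]]
  ],
  "force": 30
}}

```text
clock: 13.5
tcp_pos: [0.4436, 0.2324, 0.0662]
eef_rot: [-3.138, 0.156, -0.001]
contact_force: [-1.1, -0.1, 5.8]
opening: 0.0409
grip_force: 30.0
```

View pics/x.png

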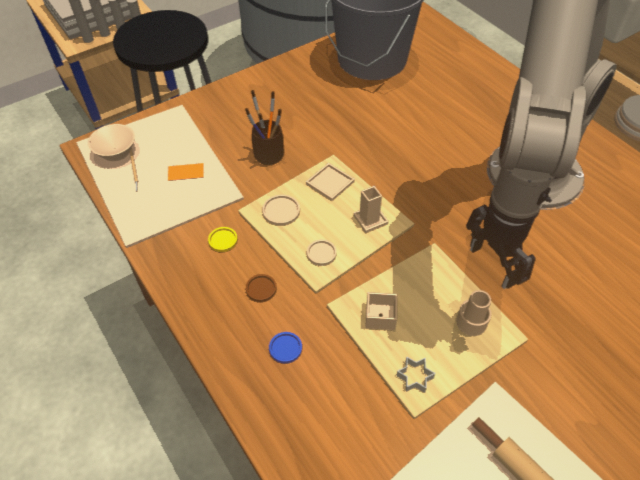

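The scene shows the slender square pot standing in its saucer at (371,210) and the wide pots unmoved. I carry the round pot over to its saucer.

>>> {"op": "move_arm", "data": {
  "plan": [
    [0.03, [0, 0, 0.008], [0, 0, 0]],
    [0.03, [0, 0, 0.025], [0, 0, 0]],
    [0.03, [0, 0, 0.045], [0, 0, 0]],
    [0.03, [0, 0, 0.07], [0, 0, 0]],
    [0.03, [0, 0, 0.09], [0, 0, 0]],
    [0.03, [0.01, -0.02, 0.09], [0, 0, 0]],
    [0.03, [0.027, -0.055, 0.09], [0, 0, 0]],
    [0.03, [0.044, -0.092, 0.09], [0, 0, 0]],
    [0.03, [0.061, -0.13, 0.09], [0, 0, 0]],
    [0.03, [0.079, -0.168, 0.09], [0, 0, 0]],
    [0.03, [0.097, -0.206, 0.09], [0, 0, 0]],
    [0.03, [0.115, -0.244, 0.09], [0, 0, 0]],
    [0.03, [0.133, -0.28, 0.08], [0, 0, 0]],
    [0.03, [0.146, -0.308, 0.065], [0, 0, 0]],
    [0.03, [0.153, -0.325, 0.055], [0, 0, 0]],
    [0.03, [0.155, -0.329, 0.05], [0, 0, 0]],
    [0.03, [0.155, -0.329, 0.05], [0, 0, 0]],
    [0.03, [0.155, -0.329, 0.05], [0, 0, 0]],
    [0.03, [0.155, -0.329, 0.05], [0, 0, 0]]
  ]
}}

```text
clock: 15.88
tcp_pos: [0.5985, -0.0957, 0.1164]
eef_rot: [-3.138, 0.154, -0.001]
contact_force: [0.1, -0.1, -1.2]
opening: 0.0407
grip_force: 30.5
```

```bash
python3 - <<'E'
from h import *
c,s=wcam(); print(s["tcp_pos"],s["eef_rot"],s["clock"],s["opening"],s["contact_force"])
x,y,z=s["tcp_pos"]; g=(0,255,0);b=(255,0,0)
overlay(c,[(("r",x,y,0,.042,z+.042),g),(("r",.6,-.097,0,.068,.024),b),(("r",.6,-.097,0,.058,.024),b)],(120,180,520,480),2,"pics/ov6.png")
E
```

```text
[ 0.59854494 -0.09568369  0.11636788] [-3.13753734e+00  1.53955943e-01 -1.14220180e-03] 15.875 0.04068810180484798 [ 0.13628885 -0.06738013 -1.15246186]
```

View pics/ov6.png

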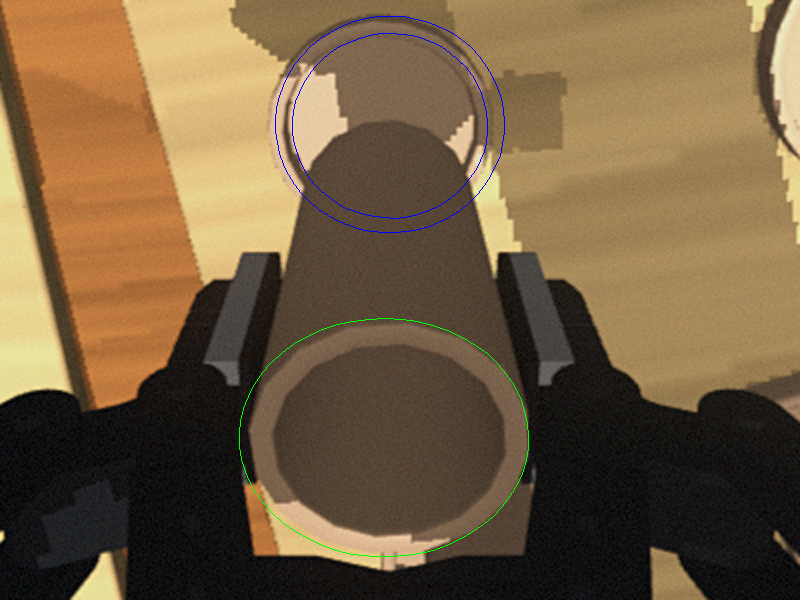

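The pot is upright over its saucer, within 2 mm of centre, so I lower it.

>>> {"op": "move_arm", "data": {
  "plan": [
    [0.03, [0, 0.001, -0.015], [0, 0, 0]],
    [0.03, [0, 0.001, -0.03], [0, 0, 0]],
    [0.03, [0, 0.001, -0.042], [0, 0, 0]],
    [0.03, [0, 0.001, -0.047], [0, 0, 0]],
    [0.03, [0, 0.001, -0.05], [0, 0, 0]],
    [0.03, [0, 0.001, -0.051], [0, 0, 0]],
    [0.03, [0, 0.001, -0.0515], [0, 0, 0]],
    [0.03, [0, 0.001, -0.052], [0, 0, 0]],
    [0.03, [0, 0.001, -0.052], [0, 0, 0]]
  ]
}}

```text
clock: 17.05
tcp_pos: [0.5987, -0.0958, 0.0643]
eef_rot: [3.138, -0.156, 0.001]
contact_force: [-0.6, -1.1, 1.2]
opening: 0.0407
grip_force: 30.6
```

>>> {"op": "move_arm", "data": {
  "plan": [
    [0.03, [0, 0, -0.0005], [0, 0, 0]],
    [0.03, [0, 0, -0.0007], [0, 0, 0]],
    [0.03, [0, 0, -0.0007], [0, 0, 0]]
  ]
}}

```text
clock: 17.42
tcp_pos: [0.5989, -0.0958, 0.0642]
eef_rot: [3.137, -0.156, 0.002]
contact_force: [-2.0, 1.1, 8.3]
opening: 0.0406
grip_force: 31.1
```

>>> {"op": "move_arm", "data": {
  "plan": [
    [0.043, [0, 0, 0], [0, 0, 0]],
    [0.05, [0, 0, 0], [0, 0, 0]],
    [0.06, [0, 0, 0], [0, 0, 0]],
    [0.085, [0, 0, 0], [0, 0, 0]],
    [0.085, [0, 0, 0], [0, 0, 0]],
    [0.085, [0, 0, 0.02], [0, 0, 0]],
    [0.085, [0, 0, 0.05], [0, 0, 0]],
    [0.085, [0, 0, 0.09], [0, 0, 0]],
    [0.085, [0, 0, 0.11], [0, 0, 0]],
    [0.085, [0, 0.04, 0.11], [0, 0, 10]],
    [0.085, [0, 0.08, 0.11], [0, 0, 20]],
    [0.085, [0, 0.12, 0.11], [0, 0, 30]],
    [0.085, [-0.005, 0.16, 0.11], [0, 0, 40]],
    [0.085, [-0.009, 0.2, 0.11], [0, 0, 50]],
    [0.085, [-0.009, 0.207, 0.11], [0, 0, 56.2]],
    [0.085, [-0.009, 0.207, 0.11], [0, 0, 56.2]],
    [0.085, [-0.009, 0.207, 0.11], [0, 0, 56.2]],
    [0.085, [-0.009, 0.207, 0.11], [0, 0, 56.2]]
  ]
}}

```text
clock: 19.68
tcp_pos: [0.5896, 0.1101, 0.1733]
eef_rot: [2.843, 1.336, -0.0]
contact_force: [0.4, 0.3, -0.2]
opening: 0.085
grip_force: 0.0
```

```bash
python3 - <<'E'
from h import *
c,s=wcam(); print(s["tcp_pos"],s["eef_rot"],s["clock"],s["opening"])
b=(255,0,0)
overlay(c,[(("s",.5892,.1115,50.5,.062,.058),b),(("s",.5892,.1115,50.5,.053,.058),b)],(120,80,520,380),2,"pics/ov7.png")
E
```

```text
[0.58960807 0.11006909 0.17332871] [ 2.84274793e+00  1.33579094e+00 -3.38993733e-05] 19.675 0.08500964633625653
```

View pics/ov7.png

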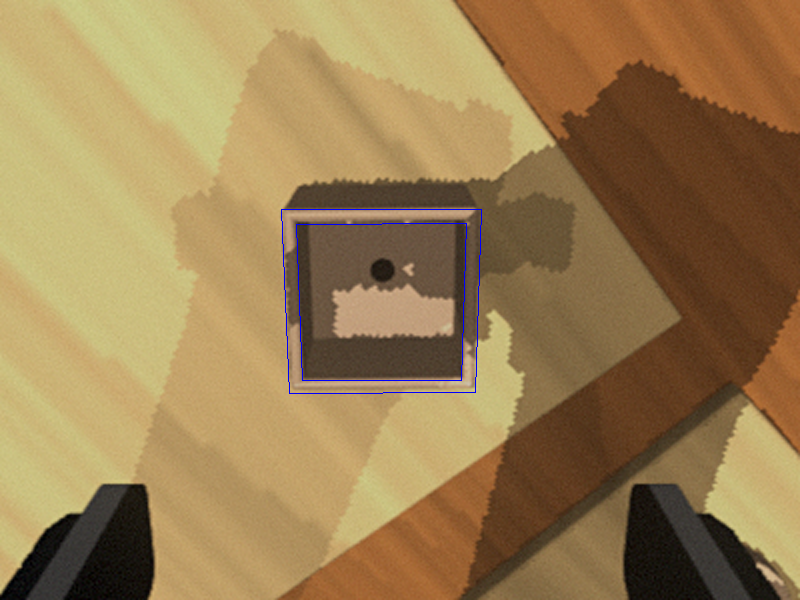

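The wide square pot is where modelled. I descend and grip it.

>>> {"op": "move_arm", "data": {
  "plan": [
    [0.085, [-0.0005, 0.0015, -0.03], [0, 0, 0]],
    [0.085, [-0.0005, 0.0015, -0.06], [0, 0, 0]],
    [0.085, [-0.0005, 0.0015, -0.085], [0, 0, 0]],
    [0.085, [-0.0005, 0.0015, -0.105], [0, 0, 0]],
    [0.085, [-0.0005, 0.0015, -0.125], [0, 0, 0]],
    [0.085, [-0.0005, 0.0015, -0.14], [0, 0, 0]],
    [0.085, [-0.0005, 0.0015, -0.153], [0, 0, 0]],
    [0.085, [-0.0005, 0.0015, -0.153], [0, 0, 0]],
    [0.075, [-0.0005, 0.0015, -0.153], [0, 0, 0]],
    [0.07, [-0.0005, 0.0015, -0.153], [0, 0, 0]],
    [0.066, [-0.0005, 0.0015, -0.153], [0, 0, 0]],
    [0.063, [-0.0005, 0.0015, -0.153], [0, 0, 0]],
    [0.06, [-0.0005, 0.0015, -0.153], [0, 0, 0]],
    [0.055, [-0.0005, 0.0015, -0.153], [0, 0, 0]],
    [0.05, [-0.0005, 0.0015, -0.153], [0, 0, 0]],
    [0.05, [-0.0005, 0.0015, -0.153], [0, 0, 0]]
  ],
  "force": 40
}}

```text
clock: 21.72
tcp_pos: [0.5892, 0.1128, 0.0206]
eef_rot: [2.841, 1.34, 0.001]
contact_force: [-1.2, -0.3, 5.5]
opening: 0.0617
grip_force: 44.7
```

>>> {"op": "move_arm", "data": {
  "plan": [
    [0.05, [0, 0, 0.008], [0, 0, 0]],
    [0.05, [0, 0, 0.03], [0, 0, 0]],
    [0.05, [0, 0, 0.06], [0, 0, 0]],
    [0.05, [0, 0, 0.095], [0, 0, 0]],
    [0.05, [0, 0, 0.125], [0, 0, 0]],
    [0.05, [0, -0.005, 0.14], [0, 0, 0]],
    [0.05, [-0.01, -0.03, 0.14], [0, 0, -3]],
    [0.05, [-0.022, -0.065, 0.14], [0, 0, -7]],
    [0.05, [-0.035, -0.1, 0.14], [0, 0, -11]],
    [0.05, [-0.048, -0.14, 0.14], [0, 0, -15]],
    [0.05, [-0.062, -0.18, 0.14], [0, 0, -19]],
    [0.05, [-0.076, -0.22, 0.14], [0, 0, -23]],
    [0.05, [-0.09, -0.26, 0.14], [0, 0, -27]],
    [0.05, [-0.104, -0.3, 0.14], [0, 0, -31]],
    [0.05, [-0.118, -0.34, 0.14], [0, 0, -34]],
    [0.05, [-0.1265, -0.368, 0.135], [0, 0, -36]],
    [0.05, [-0.1295, -0.3755, 0.12], [0, 0, -36]],
    [0.05, [-0.1295, -0.3755, 0.1], [0, 0, -36]],
    [0.05, [-0.1295, -0.3755, 0.1], [0, 0, -36]],
    [0.05, [-0.1295, -0.3755, 0.1], [0, 0, -36]]
  ]
}}

```text
clock: 24.22
tcp_pos: [0.4598, -0.2618, 0.12]
eef_rot: [-3.115, -0.399, 0.0]
contact_force: [0.3, 0.6, -1.2]
opening: 0.0613
grip_force: 44.1
```

```bash
python3 - <<'E'
from h import *
import pickle
c,s=wcam(); print(s["tcp_pos"],np.degrees(Ro.from_rotvec(s["eef_rot"]).as_euler("zyx")),s["opening"],s["contact_force"])
pickle.dump(c,open("ws.pkl","wb"))
x,y,z=s["tcp_pos"]; g=(0,255,0);b=(255,0,0)
overlay(c,[(("s",x,y,14.5,.062,z+.038),g),(("s",.46,-.263,14.5,.087,.024),b),(("s",.46,-.263,14.5,.077,.024),b)],(100,100,550,437),1.7,"pics/ov8.png")
E
```

```text
[ 0.45976935 -0.26181081  0.12001465] [-1.45913001e+01 -6.29740197e-03 -1.79959762e+02] 0.06132706426174466 [ 0.26945268  0.58067434 -1.16896961]
```

>>> {"op": "move_arm", "data": {
  "plan": [
    [0.05, [0, -0.001, -0.02], [0, 0, 0]],
    [0.05, [0, -0.001, -0.045], [0, 0, 0]],
    [0.05, [0, -0.001, -0.065], [0, 0, 0]],
    [0.05, [0, -0.001, -0.08], [0, 0, 0]],
    [0.05, [0, -0.001, -0.088], [0, 0, 0]],
    [0.05, [0, -0.001, -0.092], [0, 0, 0]],
    [0.05, [0, -0.001, -0.094], [0, 0, 0]],
    [0.05, [0, -0.001, -0.095], [0, 0, 0]],
    [0.05, [0, -0.001, -0.0955], [0, 0, 0]],
    [0.05, [0, -0.001, -0.0955], [0, 0, 0]]
  ]
}}

```text
clock: 25.52
tcp_pos: [0.4595, -0.2639, 0.0248]
eef_rot: [3.116, 0.396, 0.0]
contact_force: [0.6, -0.3, -0.9]
opening: 0.0616
grip_force: 44.1
```

>>> {"op": "move_arm", "data": {
  "plan": [
    [0.05, [0, 0, -0.0005], [0, 0, 0]],
    [0.05, [0, 0, -0.001], [0, 0, 0]],
    [0.05, [0, 0, -0.001], [0, 0, 0]]
  ]
}}

```text
clock: 25.9
tcp_pos: [0.4595, -0.2639, 0.0245]
eef_rot: [3.116, 0.396, 0.0]
contact_force: [-3.2, 1.5, 8.2]
opening: 0.0613
grip_force: 45.4
```

>>> {"op": "move_arm", "data": {
  "plan": [
    [0.064, [0, 0, 0], [0, 0, 0]],
    [0.07, [0, 0, 0], [0, 0, 0]],
    [0.085, [0, 0, 0], [0, 0, 0]],
    [0.085, [0, 0, 0], [0, 0, 0]],
    [0.085, [0, 0, 0], [0, 0, 0]],
    [0.085, [0, 0, 0.02], [0, 0, 0]],
    [0.085, [0, 0, 0.06], [0, 0, 0]],
    [0.085, [0, 0, 0.11], [0, 0, 0]],
    [0.085, [0, 0, 0.15], [0, 0, 0]],
    [0.085, [0, 0.04, 0.15], [0, 0, 0]],
    [0.085, [0, 0.1, 0.15], [0, 0, 0]],
    [0.085, [0, 0.16, 0.15], [0, 0, 0]],
    [0.085, [0, 0.22, 0.15], [0, 0, 0]],
    [0.085, [0, 0.28, 0.15], [0, 0, 0]],
    [0.085, [-0.005, 0.34, 0.15], [0, 0, 0]],
    [0.085, [-0.01, 0.4, 0.15], [0, 0, 0]],
    [0.085, [-0.016, 0.455, 0.15], [0, 0, 0]],
    [0.085, [-0.016, 0.495, 0.15], [0, 0, 0]],
    [0.085, [-0.016, 0.495, 0.15], [0, 0, 0]],
    [0.085, [-0.016, 0.495, 0.15], [0, 0, 0]]
  ]
}}

```text
clock: 28.4
tcp_pos: [0.4433, 0.2304, 0.1733]
eef_rot: [3.116, 0.396, -0.001]
contact_force: [-0.4, 0.1, -0.5]
opening: 0.0853
grip_force: 0.0
```

```bash
python3 - <<'E'
from h import *
c,s=wcam(); print(s["tcp_pos"],s["eef_rot"],s["clock"],s["opening"])
b=(255,0,0); t=camera("top"); sc=camera("scene")
cv2.imwrite("pics/t9.png",t["image"][:,:,::-1])
overlay(c,[(("r",.443,.231,0,.064,.058),b),(("r",.443,.231,0,.055,.058),b)],(120,100,520,360),1,"pics/a.png")
a=cv2.imread("pics/a.png"); d=sc["image"][140:400,230:530,::-1]
e=cv2.resize(t["image"][230:360,290:440,::-1],None,fx=2,fy=2)
W=np.zeros((600,800,3),np.uint8); W[:260,:400]=a; W[:260,400:700]=d; W[280:540,:300]=e
cv2.imwrite("pics/ov9.png",W)
E
```

```text
[0.44328305 0.23041037 0.17333825] [ 3.11565130e+00  3.95914009e-01 -9.78573957e-04] 28.4 0.08531590677025519
```

View pics/ov9.png

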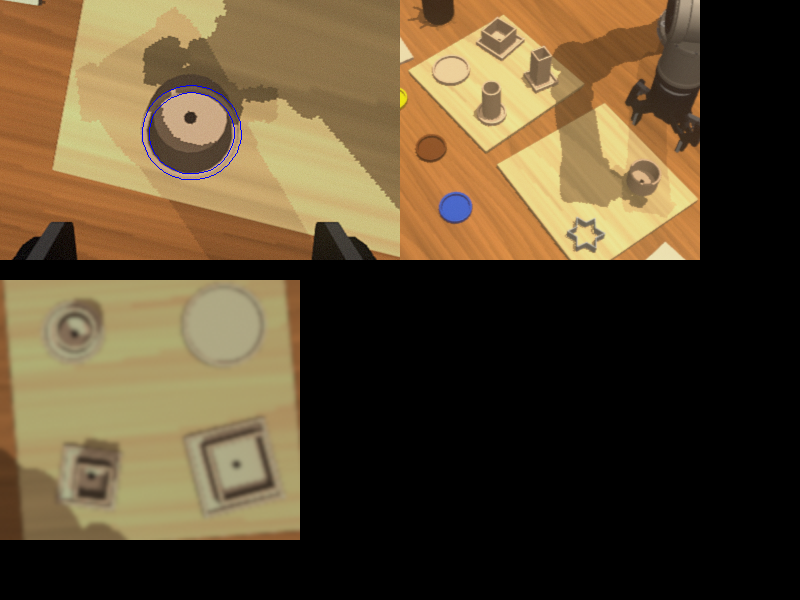

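All three pots placed so far stand inside their saucers, and the wide round pot, centred at (191,133) in the crop, fits the overlay. I grip it.

>>> {"op": "move_arm", "data": {
  "plan": [
    [0.085, [0, 0.0005, -0.03], [0, 0, 0]],
    [0.085, [0, 0.0005, -0.06], [0, 0, 0]],
    [0.085, [0, 0.0005, -0.085], [0, 0, 0]],
    [0.085, [0, 0.0005, -0.105], [0, 0, 0]],
    [0.085, [0, 0.0005, -0.125], [0, 0, 0]],
    [0.085, [0, 0.0005, -0.14], [0, 0, 0]],
    [0.085, [0, 0.0005, -0.153], [0, 0, 0]],
    [0.085, [0, 0.0005, -0.153], [0, 0, 0]],
    [0.075, [0, 0.0005, -0.153], [0, 0, 0]],
    [0.07, [0, 0.0005, -0.153], [0, 0, 0]],
    [0.067, [0, 0.0005, -0.153], [0, 0, 0]],
    [0.064, [0, 0.0005, -0.153], [0, 0, 0]],
    [0.06, [0, 0.0005, -0.153], [0, 0, 0]],
    [0.055, [0, 0.0005, -0.153], [0, 0, 0]],
    [0.05, [0, 0.0005, -0.153], [0, 0, 0]],
    [0.05, [0, 0.0005, -0.153], [0, 0, 0]]
  ],
  "force": 40
}}

```text
clock: 30.55
tcp_pos: [0.4437, 0.2322, 0.0213]
eef_rot: [-3.116, -0.396, -0.002]
contact_force: [-1.5, 0.7, 6.9]
opening: 0.0626
grip_force: 43.0
```

>>> {"op": "move_arm", "data": {
  "plan": [
    [0.05, [0, 0, 0.008], [0, 0, 0]],
    [0.05, [0, 0, 0.03], [0, 0, 0]],
    [0.05, [0, 0, 0.06], [0, 0, 0]],
    [0.05, [0, 0, 0.095], [0, 0, 0]],
    [0.05, [0, 0, 0.125], [0, 0, 0]],
    [0.05, [0, -0.005, 0.14], [0, 0, 0]],
    [0.05, [0.01, -0.03, 0.14], [0, 0, 0]],
    [0.05, [0.025, -0.07, 0.14], [0, 0, 0]],
    [0.05, [0.04, -0.115, 0.14], [0, 0, 0]],
    [0.05, [0.055, -0.16, 0.14], [0, 0, 0]],
    [0.05, [0.07, -0.205, 0.14], [0, 0, 0]],
    [0.05, [0.085, -0.25, 0.14], [0, 0, 0]],
    [0.05, [0.1, -0.295, 0.14], [0, 0, 0]],
    [0.05, [0.115, -0.34, 0.14], [0, 0, 0]],
    [0.05, [0.13, -0.385, 0.14], [0, 0, 0]],
    [0.05, [0.145, -0.43, 0.14], [0, 0, 0]],
    [0.05, [0.157, -0.465, 0.14], [0, 0, 0]],
    [0.05, [0.1635, -0.4845, 0.12], [0, 0, 0]],
    [0.05, [0.1635, -0.4845, 0.1], [0, 0, 0]],
    [0.05, [0.1635, -0.4845, 0.1], [0, 0, 0]]
  ]
}}

```text
clock: 33.05
tcp_pos: [0.6047, -0.2509, 0.1178]
eef_rot: [-3.113, -0.398, 0.008]
contact_force: [-0.2, 0.4, -0.9]
opening: 0.0629
grip_force: 44.2
```

```bash
python3 - <<'E'
from h import *
s=read_state(); print(s["tcp_pos"],s["contact_force"],s["opening"])
E
```

```text
[ 0.60466998 -0.25088486  0.11780422] [-0.1622147  0.4103847 -0.8736674] 0.06292246620063799
```

>>> {"op": "move_arm", "data": {
  "plan": [
    [0.05, [0, 0, 0], [0, 0, 0]],
    [0.05, [0, 0, 0], [0, 0, 0]],
    [0.05, [0, 0, -0.02], [0, 0, 0]],
    [0.05, [0, 0, -0.045], [0, 0, 0]],
    [0.05, [0, 0, -0.065], [0, 0, 0]],
    [0.05, [0, 0, -0.08], [0, 0, 0]],
    [0.05, [0, 0, -0.088], [0, 0, 0]],
    [0.05, [0, 0, -0.092], [0, 0, 0]],
    [0.05, [0, 0, -0.0935], [0, 0, 0]],
    [0.05, [0, 0, -0.0945], [0, 0, 0]],
    [0.05, [0, 0, -0.0945], [0, 0, 0]],
    [0.05, [0, 0, -0.0945], [0, 0, 0]]
  ]
}}

```text
clock: 34.55
tcp_pos: [0.6071, -0.2528, 0.0264]
eef_rot: [3.116, 0.396, 0.001]
contact_force: [0.0, 0.6, -1.3]
opening: 0.0628
grip_force: 44.2
```

Contact is expected at TCP z ≈ 0.025.

>>> {"op": "move_arm", "data": {
  "plan": [
    [0.05, [0, 0, -0.0005], [0, 0, 0]],
    [0.05, [0, 0, -0.001], [0, 0, 0]],
    [0.05, [0, 0, -0.0015], [0, 0, 0]],
    [0.05, [0, 0, -0.0015], [0, 0, 0]]
  ]
}}

```text
clock: 35.05
tcp_pos: [0.6069, -0.2529, 0.0254]
eef_rot: [3.116, 0.396, -0.0]
contact_force: [-2.5, 0.7, 6.4]
opening: 0.0625
grip_force: 44.9
```

>>> {"op": "move_arm", "data": {
  "plan": [
    [0.066, [0, 0, 0], [0, 0, 0]],
    [0.072, [0, 0, 0], [0, 0, 0]],
    [0.085, [0, 0, 0], [0, 0, 0]],
    [0.085, [0, 0, 0], [0, 0, 0]],
    [0.085, [0, 0, 0], [0, 0, 0]],
    [0.085, [0, 0, 0.02], [0, 0, 0]],
    [0.085, [0, 0, 0.06], [0, 0, 0]],
    [0.085, [0, 0, 0.11], [0, 0, 0]],
    [0.085, [0, 0, 0.16], [0, 0, 0]],
    [0.085, [-0.01, 0.04, 0.2], [0, 0, 0]],
    [0.085, [-0.02, 0.08, 0.22], [0, 0, 0]],
    [0.085, [-0.02, 0.08, 0.22], [0, 0, 0]],
    [0.085, [-0.02, 0.08, 0.22], [0, 0, 0]]
  ]
}}

```text
clock: 36.67
tcp_pos: [0.5868, -0.1734, 0.2455]
eef_rot: [3.115, 0.396, 0.001]
contact_force: [-0.5, -1.4, 0.3]
opening: 0.085
grip_force: 0.0
```

```bash
python3 - <<'E'
from h import *
# numeric check of wide round: dark/edge ring fit in wrist image at saucer rim & pot rim heights
c,s=wcam(); print(s["tcp_pos"],s["contact_force"])
im=cv2.GaussianBlur(cv2.cvtColor(c["image"],cv2.COLOR_RGB2GRAY),(3,3),0).astype(np.float32)
G=np.hypot(cv2.Sobel(im,5,1,0),cv2.Sobel(im,5,0,1))
for nm,D,z in(("pot rim",.064,.062),("pot inner",.055,.062),("saucer rim",.09,.024),("pot rim if on rim",.064,.07)):
    best=[]
    for dx in np.arange(-.01,.0101,.001):
        for dy in np.arange(-.01,.0101,.001):
            q=np.array([proj(c,X) for X in outline("r",.607+dx,-.253+dy,0,D,z)],np.float32)
            best.append((cv2.remap(G,q[:,:1],q[:,1:],1).mean(),round(.607+dx,3),round(-.253+dy,3)))
    print(nm,sorted(best)[-3:])
E
```

```text
[ 0.58682316 -0.17336451  0.24549386] [-0.54732545 -1.42065011  0.34656571]
pot rim [(np.float32(97.27677), np.float64(0.611), np.float64(-0.249)), (np.float32(98.312836), np.float64(0.611), np.float64(-0.25)), (np.float32(101.86821), np.float64(0.61), np.float64(-0.25))]
pot inner [(np.float32(128.01904), np.float64(0.607), np.float64(-0.253)), (np.float32(137.71736), np.float64(0.606), np.float64(-0.254)), (np.float32(141.49252), np.float64(0.607), np.float64(-0.254))]
saucer rim [(np.float32(88.89769), np.float64(0.602), np.float64(-0.251)), (np.float32(92.12694), np.float64(0.604), np.float64(-0.251)), (np.float32(97.00518), np.float64(0.603), np.float64(-0.251))]
pot rim if on rim [(np.float32(103.604935), np.float64(0.612), np.float64(-0.246)), (np.float32(104.9777), np.float64(0.612), np.float64(-0.247)), (np.float32(105.08016), np.float64(0.613), np.float64(-0.246))]
```

The wide round pot sits within about 4 mm of its saucer's centre, inside the 8 mm margin, and it touched down at floor height. I hand in.

```bash
python3 -c "
from station import *
print(job_done())"
```

```text
the job is handed in; nothing more can be done
None
```

I unstacked all four pots, set each one upright in its own matching saucer, and handed the job in at about 37 s on the robot clock. Three placements I confirmed by picture; the wide round pot I checked only by touchdown height and an edge fit, and the star cutter and brush jar were left alone.

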